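Rack two dough scrapers edge-on and lock them with the pin

ROBOT

A 7-joint arm with a two-finger parallel gripper is mounted at the origin on a cart in front of the work surface, level with it; the furniture and walls round the work are solid. World frame = base frame: x ahead of the robot, y to its left, z up, the work surface at z = 0. Lengths are in m, angles in rad, forces in N, time in s.
With the tool pointing down it reaches from about 0.425 to 0.95 m from the base axis. Payload 4.7 kg.
Tool frame: the origin (TCP) lies midway between the tips of the shut fingers; the grasp point (between the pads) lies 19 mm behind it; z points along the fingers, y is the line along which they close (so a half turn about z gives the same grasp; the last joint's range is limited). The gripper opens to 85 mm and grips with 20 to 120 N. Pads are 22 mm wide; open, the fingers measure 114 mm over their backs; the gripper's body (76 mm by 85 mm) begins 54 mm behind the grasp point. The pads swing forward as they close: fully open they stand 13 mm farther back than shut.
Start: joints at [1.121, 0.469, -0.049, 1.532, 0.024, 1.141, -0.082], TCP at [0.276, -0.616, 0.231] pointing down, gripper open.
Joint ranges: [-2.59, 2.59], [-0.33, 1.99], [-1.39, 1.29], [0.1, 2.45], [-1.04, 4.18], [0.21, 1.99], [-2.66, 2.66]. Speed limits (rad/s): [2.57, 2.57, 3.14, 3.14, 3.14, 3.14, 3.14].

INTERFACE

Orientations are given as a unit quaternion [w, x, y, z].
In Python, from rig import arm gives the robot as it stands.
- The arm moves only by the shell command python3 jog.py 'ROWS'. ROWS is a JSON list of rows, 1 to 10 of them, each of 5 numbers: the finger opening in m, then dx, dy, dz in m, then a turn about the tool's z in rad; each row is the pose to reach, as a shift and turn from the pose commanded when the command began, along the tool's axes at that moment; what a row does not reach only later rows make up. A row lasts 1/12 s, in which the tool goes at most 0.0417 m and 0.125 rad, less where a joint would pass 70% of its speed; a pose out of reach is approached as far as the arm can. The fingers move at their own pace and stop on an object; the grip force is fixed at half the most. Time passes only in rows, so rows that do not move let the fingers close. It prints the time, the measured TCP pose, the force, the opening and the grip force at its end.
- arm.state(): the state, without advancing time (a new reading comes with each control period).
- arm.get_image(name): name is "scene" or "top"; returns (picture, depth): 384x512x3 uint8, red, green, blue; 384x512 float32, m along the optical axis (not along the pixel's ray), 0 where there is no reading.
- arm.camera_model(name): a dict with "fx", "fy", "cx", "cy" (pixels), "position" and "attitude" of the camera in the world. Camera axes: x right, y up, looking along -z (the intrinsics and any distortion apply to the point x, -y, -z); pixel columns grow to the right and rows downward; lengths in m; the calibration is good to about 2 mm. A picture is of the moment at which its call begins. camera_model takes no time and is no camera call.
- arm.close_job(): hands the job in; it is judged then, once.
The state is a dict: "t": time; "joint_pos": joint angles; "joint_velocities": joint speeds; "joint_efforts": joint torques, N m; "tool_pos": TCP position; "eef_rot": TCP orientation; "wrist_force": force on the tool from outside, world axes, zero at the start; "moment": the same for the moment, N m; "finger_gap": finger opening in m; "gripper_force": force on a finger pad.
Only numpy, scipy, OpenCV 4.12 (cv2) and the standard library are available. Lean on these libraries where they do the work, as an engineer would, in place of code of your own. Each camera call takes 0.05 s, during which the arm holds its last target. There are 200 camera calls.

TASK

Put the two white dough scrapers from their steel stands away in the slotted wooden rack: the wide one edge-on in the long slot and the narrow one edge-on in the short slot, both fully down with their hang holes at the top. Then, with both in place, lock them by pushing the T-handled steel pin through both uprights and both scrapers until its plain end shows clearly beyond the far upright. Let go of everything, and leave the timer and the jug where they are.

Things in the scene. Friction and masses are not known exactly. Their poses are not given: they have to be found in the camera images.
- wide_scraper: White plastic dough scraper, 8 mm thick (x), 120 wide (y), 130 tall (z), 120 g, same either way round; 30 mm hang hole along x, 85 mm above the origin (middle of the bottom edge, mid thickness). Starts on either stand, leaning 28 degrees from upright with its top edge nearer the robot (pitch -0.49); only its lowest 52 mm are backed, the upper 75 mm are free on both faces.
- narrow_scraper: As the wide scraper (8 mm thick, 130 tall, same hole, origin, axes and lean) but 85 mm wide (y); on the other stand.
- rack: Fixed pale wooden rack; origin on the table under its centre, z up. Base 150 (x) by 172 mm (y); block top at z 60; two slots along y, 14 mm wide, 3 mm chamfer, floor at z 10. Two uprights at x = 53 to 63 and -53 to -63 mm, 44 mm wide, tops at z 113, each with a 20 mm hole along x at y 0, z 95. A scraper fully down has its origin at z 10, top at z 140 and its hole in line with these.
- long_slot (a point): centre of the mouth of the 128 mm long slot (rack x -30, y 0, z 60 mm); takes the wide scraper, its x axis along the rack's x
- short_slot (a point): centre of the mouth of the 93 mm long slot (rack x +30, y 0, z 60 mm); takes the narrow scraper, its x axis along the rack's x
- hole_a (a point): centre of the hole in the outer face of the upright beside the long slot (rack x -63, y 0, z 95 mm)
- hole_b (a point): centre of the hole in the outer face of the upright beside the short slot (rack x +63, y 0, z 95 mm)
- pin: Loose steel pin lying on the table: shaft 12 mm thick along x, with a 50 mm long, 12 mm thick crossbar (T handle, along y) at one end and a tapered plain tip 200 mm from the origin at +x. Origin: on the shaft's axis at the crossbar's middle, 6 mm above the table. 100 g. May go through from either side; the crossbar does not fit the holes. The uprights measure 126 mm over their outer faces.
- pin_tip (a point): the plain end of the pin, on its axis
- stand_1: Fixed small steel stand for a scraper, 100 (x) by 90 mm (y), nothing higher than 75 mm. Origin: on the table under its centre. Scrapers lean toward its -x.
- stand_2: The other stand, identical.
- timer: loose white and red kitchen timer, 66 mm across, 46 mm tall; leave alone. Origin: centre of its underside.
- jug: loose clear measuring jug, 120x169x135 mm; leave alone. Origin: centre of its underside.

How it is judged:
On the way, in this order (a step that is already met when the one before it is completed fails the run):
1. one of the two scrapers stands fully down in its own slot (((x of wide_scraper in the frame of rack between -0.036 and -0.024 m and y of wide_scraper in the frame of rack between -0.008 and 0.008 m and z of wide_scraper in the frame of rack between 0.005 and 0.015 m and angle between wide_scraper's own z axis and vertical below 0.17 rad) or (x of narrow_scraper in the frame of rack between 0.024 and 0.036 m and y of narrow_scraper in the frame of rack between -0.008 and 0.008 m and z of narrow_scraper in the frame of rack between 0.005 and 0.015 m and angle between narrow_scraper's own z axis and vertical below 0.17 rad))), for 0.2 s.
2. both scrapers stand fully down in their own slots, the pin not yet through (x of wide_scraper in the frame of rack between -0.036 and -0.024 m and y of wide_scraper in the frame of rack between -0.008 and 0.008 m and z of wide_scraper in the frame of rack between 0.005 and 0.015 m and angle between each of wide_scraper, narrow_scraper's own z axis and vertical below 0.17 rad and x of narrow_scraper in the frame of rack between 0.024 and 0.036 m and y of narrow_scraper in the frame of rack between -0.008 and 0.008 m and z of narrow_scraper in the frame of rack between 0.005 and 0.015 m and not (y of pin in the frame of rack between -0.014 and 0.014 m and z of pin in the frame of rack between 0.08 and 0.11 m and y of pin_tip in the frame of rack between -0.014 and 0.014 m and z of pin_tip in the frame of rack between 0.08 and 0.11 m and ((x of pin_tip in the frame of rack above 0.068 m and x of pin in the frame of rack below -0.063 m) or (x of pin_tip in the frame of rack below -0.068 m and x of pin in the frame of rack above 0.063 m)))), for 0.2 s.
3. the pin passes through both uprights and both scrapers (y of pin in the frame of rack between -0.014 and 0.014 m and z of pin in the frame of rack between 0.08 and 0.11 m and y of pin_tip in the frame of rack between -0.014 and 0.014 m and z of pin_tip in the frame of rack between 0.08 and 0.11 m and ((x of pin_tip in the frame of rack above 0.068 m and x of pin in the frame of rack below -0.063 m) or (x of pin_tip in the frame of rack below -0.068 m and x of pin in the frame of rack above 0.063 m))), for 0.2 s.
At the end, for the whole second after the job is handed in: Each scraper is in its own slot, holes up, within 6 mm across, 8 mm along, 5 mm of the floor, 0.17 rad of upright. The pin runs through both uprights and scrapers (ends within 14 mm sideways, 15 mm in height of the holes' line), tip 5 mm or more beyond the far upright, crossbar outside. All at rest (all of step 3 and x of wide_scraper in the frame of rack between -0.036 and -0.024 m and y of wide_scraper in the frame of rack between -0.008 and 0.008 m and z of wide_scraper in the frame of rack between 0.005 and 0.015 m and angle between each of wide_scraper, narrow_scraper's own z axis and vertical below 0.17 rad and x of narrow_scraper in the frame of rack between 0.024 and 0.036 m and y of narrow_scraper in the frame of rack between -0.008 and 0.008 m and z of narrow_scraper in the frame of rack between 0.005 and 0.015 m and linear speed of each of wide_scraper, narrow_scraper, pin below 0.02 m/s); the robot touches nothing.
It fails at once if the timer is moved more than 30 mm (distance of timer from where it was at the start of the episode above 0.03 m).
It fails at once if the jug is moved more than 30 mm (distance of jug from where it was at the start of the episode above 0.03 m).
It also fails if it takes over 72 s, if anything falls off the work surface, if the arm or the gripper's body presses on something with over 40 N, if the wrist force passes 120 N, or if a joint passes its speed limit or range.

## Working session

There is one attempt and no reset: what is moved stays moved. The work goes in short steps, Python scripts to look and compute and a shell command to move; the robot and the scene stay as the last step left them, time stands still between calls to the robot, and variables do not carry over. Pictures are saved under pics/ and viewed, at most 13 in all, crops included, and the job is handed in when it is done.

```bash
ls; mkdir -p pics
python3 - <<'E'
from rig import arm
import cv2
print(arm.state())
for n in("scene","top"):
    im,d=arm.get_image(n); cv2.imwrite(f"pics/{n}0.png",im[:,:,::-1]); print(n,arm.camera_model(n))
    import numpy as np; np.save(f"{n}0.npy",d)
E
```

```text
jog.py
pics
rig.py
{'t': 0.0, 'joint_pos': array([ 1.12108144,  0.46946155, -0.04858892,  1.53369338,  0.02406428,
        1.14099912, -0.08228115]), 'joint_velocities': array([ 0.00063351,  0.00011492, -0.00054155,  0.00110968,  0.00027369,
        0.00229772,  0.00115007]), 'joint_efforts': array([ 4.28867525e-04, -5.10307682e+01, -4.64075699e-02, -2.37710756e+01,
        1.06898052e-02,  7.60634663e-03,  5.84101258e-06]), 'tool_pos': array([ 0.27551651, -0.61556889,  0.23024807]), 'eef_rot': array([-9.62201988e-04,  9.77942268e-01,  2.08873030e-01, -2.27504288e-04]), 'wrist_force': array([1.17813512, 0.15947102, 0.49536827]), 'moment': array([ 0.02213459, -0.0128424 , -0.02952897]), 'gripper_force': 0.0, 'finger_gap': 0.08542774637021147}
scene {'fx': 433.9757919676062, 'fy': 433.9757919676062, 'cx': 259.65899887900866, 'cy': 199.2032153291458, 'position': array([-0.51365507,  0.60568538,  0.83772924]), 'attitude': array([-0.4169331 , -0.2400173 ,  0.42544719,  0.76652018])}
top {'fx': 398.16794378945167, 'fy': 398.16794378945167, 'cx': 261.5158345271897, 'cy': 192.5972253217322, 'position': array([ 0.25302665, -0.03022951,  1.32961169]), 'attitude': array([-0.6918795 , -0.07202425,  0.07445599,  0.71454291])}
```

View pics/scene0.png

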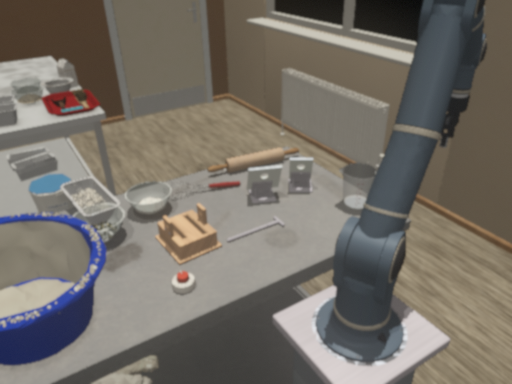

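View pics/top0.png

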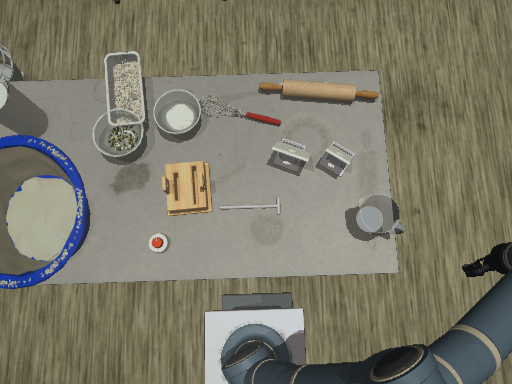

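The top view shows the rack at about (188,188) and the pin from tip (221,207) to crossbar (279,206). The stands are at about (290,157) and (336,160), the timer at (158,243) and the jug at (375,215). I'll enlarge this area next.

```bash
cat > h.py <<'E'
import numpy as np, cv2
from scipy.spatial.transform import Rotation as R
from rig import arm
def world(n,u,v,d=None,z=None):
    c=arm.camera_model(n); w,x,y,zq=c["attitude"]
    r=R.from_quat([x,y,zq,w]).as_matrix()@np.array([(u-c["cx"])/c["fx"],-(v-c["cy"])/c["fy"],-1.])
    p=np.array(c["position"]); s=d if d is not None else (z-p[2])/r[2]
    return p+s*r
E
python3 - <<'E'
import cv2,numpy as np
t=cv2.imread("pics/top0.png"); s=cv2.imread("pics/scene0.png")
a=cv2.resize(t[125:225,155:365],None,fx=3.8,fy=3.8,interpolation=cv2.INTER_CUBIC)  # 798x380
cv2.imwrite("pics/c1.png",a)
b=cv2.resize(s[145:275,150:330],None,fx=4.4,fy=4.4,interpolation=cv2.INTER_CUBIC); cv2.imwrite("pics/c2.png",b)
E
```

```text
(no output)
```

View pics/c1.png

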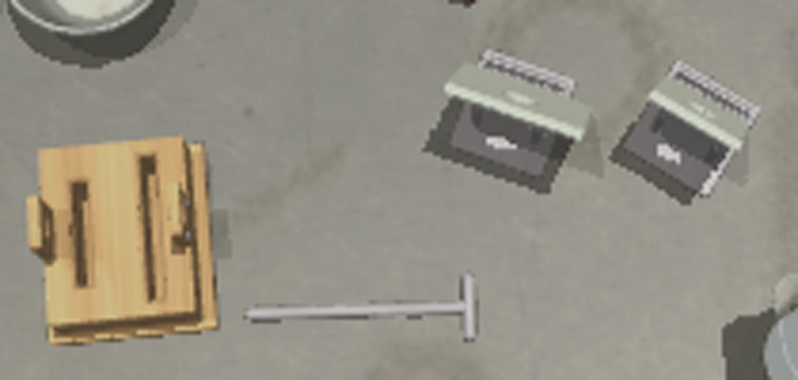

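View pics/c2.png

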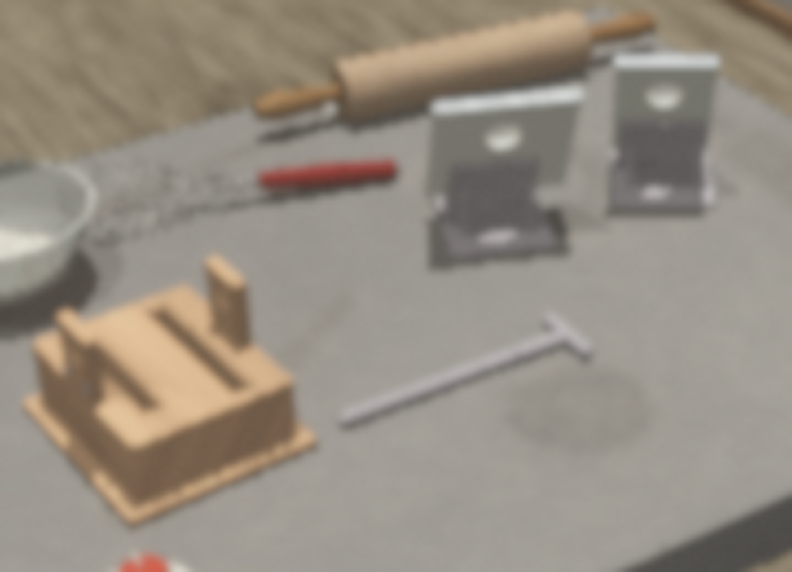

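Dividing the 3.8x crop by its scale and adding (155,125): the short slot is the left one, with ends at about (176,172.5) and (177,200.5). The long slot is the right one, from (194,166) to (195,204), so rack +x points along world +y. The pin runs from tip (221,208) to crossbar (278.5,205.5), with its tip toward the rack. The wide scraper's top edge runs from (273,149) to (308,159) and the narrow one's from (326.5,150) to (350,163). The scene view confirms this layout.

```bash
cat > m.py <<'E'
from h import *
def cloud(n,d):
    v,u=np.nonzero(d>0); c=arm.camera_model(n); w,x,y,q=c["attitude"]
    r=np.c_[(u-c["cx"])/c["fx"],-(v-c["cy"])/c["fy"],-np.ones(len(u))]*d[v,u][:,None]
    return u,v,r@R.from_quat([x,y,q,w]).as_matrix().T+c["position"]
E
python3 - <<'E'
from m import *
np.set_printoptions(precision=4,suppress=True)
def reg(p,c,r): return np.hypot(p[:,0]-c[0],p[:,1]-c[1])<r
for n in("top","scene"):
    d=np.load(n+"0.npy"); u,v,P=cloud(n,d); print(n)
    c=world("top",187,188,z=.06)[:2]
    m=reg(P,c,.13)
    h=P[m]; print(' table z',np.median(P[reg(P,world("top",250,235,z=0)[:2],.03)][:,2]))
    b=h[(h[:,2]>.05)&(h[:,2]<.072)]; rc=cv2.minAreaRect(b[:,:2].astype(np.float32)); print(' block',rc,np.median(b[:,2]))
    up=h[(h[:,2]>.09)]; 
    for s in(0,1):
        q=up[(up[:,1]>c[1])==s]; print(' upright',q.mean(0),q[:,2].max(),len(q))
    for nm,a,b2 in(("wide",(273,149),(308,159)),("narrow",(326.5,150),(350,163))):
        A=world("top",*a,z=.12);B=world("top",*b2,z=.12); cc=(A+B)[:2]/2
        q=P[reg(P,cc,.09)]; q=q[(q[:,2]>.095)]
        C=q.mean(0); U,S,V=np.linalg.svd(q-C); t=q[q[:,2]>q[:,2].max()-.008]
        print(' ',nm,'top@.12',A,B,'C',C,'normal',V[2],'S',S,'zmax',np.sort(q[:,2])[-3:],len(q),'ymin/max',q[q[:,1].argmin()],q[q[:,1].argmax()])
    
print("top px:")
for k,p in dict(short1=(176,172.5),short2=(177,200.5),long1=(194,166),long2=(195,204)).items(): print(k,world("top",*p,z=.06))
for k,p in dict(tip=(220.5,208),cross=(278.5,205.5),timer=(158,243)).items(): print(k,world("top",*p,z=.006))
print("scene px:")
S=lambda x,y:(150+x/4.4,145+y/4.4)
for k,p,z in(("tip",(342,418),.006),("cross",(567,337),.006),("long1",(163,310),.06),("long2",(244,386),.06),("short1",(95,345),.06),("short2",(155,408),.06),("wideTL",(433,100),.122),("wideTR",(583,92),.122),("narTL",(615,58),.122),("narTR",(718,60),.122)): print(k,world("scene",*S(*p),z=z))
E
```

```text
top
 table z -0.002250935486459049
 block ((0.5546194911003113, 0.210068941116333), (0.15775375068187714, 0.1284797489643097), 3.709653615951538) 0.057880469273586366
 upright [0.5568 0.1517 0.1085] 0.11708882835490675 57
 upright [0.5488 0.2672 0.1077] 0.11516948228535151 62
  wide top@.12 [ 0.648  -0.0796  0.12  ] [ 0.6114 -0.1889  0.12  ] C [ 0.6319 -0.1331  0.1282] normal [ 0.7693 -0.3116  0.5577] S [0.4812 0.2028 0.0303] zmax [0.1414 0.1421 0.1426] 187 ymin/max [ 0.6213 -0.1908  0.1088] [ 0.6474 -0.0758  0.1421]
  narrow top@.12 [ 0.6392 -0.2493  0.12  ] [ 0.594  -0.3206  0.12  ] C [ 0.6177 -0.2833  0.1287] normal [-0.6902  0.4689 -0.5511] S [0.2786 0.169  0.0243] zmax [0.1417 0.1423 0.1425] 122 ymin/max [ 0.6082 -0.325   0.1047] [ 0.6368 -0.2448  0.1377]
scene
 table z -0.002612246005716634
 block ((0.5527961254119873, 0.21299564838409424), (0.16274142265319824, 0.1305600255727768), 3.7781035900115967) 0.05759535049561404
 upright [0.5524 0.1562 0.1049] 0.11462225027720363 69
 upright [0.5437 0.2712 0.1039] 0.11437240195953613 71
  wide top@.12 [ 0.648  -0.0796  0.12  ] [ 0.611
[... 276 characters left out ...]
1 -0.2806  0.1209] normal [-0.7459  0.5148 -0.4225] S [0.3524 0.197  0.0407] zmax [0.139  0.1391 0.1401] 194 ymin/max [ 0.5989 -0.3212  0.1029] [ 0.6277 -0.2408  0.134 ]
top px:
short1 [0.5969 0.2403 0.06  ]
short2 [0.5029 0.236  0.06  ]
long1 [0.6172 0.1812 0.06  ]
long2 [0.4895 0.1776 0.06  ]
tip [0.4831 0.1005 0.006 ]
cross [ 0.4853 -0.0952  0.006 ]
timer [0.3723 0.3085 0.006 ]
scene px:
tip [0.4831 0.1045 0.006 ]
cross [ 0.4781 -0.0899  0.006 ]
long1 [0.6073 0.1832 0.06  ]
long2 [0.4883 0.176  0.06  ]
short1 [0.5927 0.243  0.06  ]
short2 [0.499  0.2383 0.06  ]
wideTL [ 0.68   -0.0955  0.122 ]
wideTR [ 0.6235 -0.2048  0.122 ]
narTL [ 0.6599 -0.2634  0.122 ]
narTR [ 0.6083 -0.333   0.122 ]
```

```bash
cat > go.py <<'E'
# usage: go.py x y z closing_yaw_deg -> tool-axis shift and turn (nearest half turn)
import sys; from h import *
x,y,z,a=map(float,sys.argv[1:5]); s=arm.state()
w,i,j,k=s["eef_rot"]; M=R.from_quat([i,j,k,w]).as_matrix()
d=M.T@(np.array([x,y,z])-s["tool_pos"]); yc=np.degrees(np.arctan2(M[1,1],M[0,1]))
t=-(((a-yc)+90)%180-90)
print("now",s["tool_pos"].round(4),"closing yaw",round(yc,1),"tilt",M[:,2].round(3),"shift",d.round(4),"turn",round(np.radians(t),3),"q7",s["joint_pos"][6].round(2),"rows",np.ceil(max(np.linalg.norm(d)/.0417,abs(np.radians(t))/.125)))
E
python3 go.py .615 -.281 .20 -33.5
```

```text
now [ 0.2755 -0.6156  0.2304] closing yaw -65.9 tilt [-0.001  0.002 -1.   ] shift [ 0.4465 -0.1667  0.0306] turn -0.565 q7 -0.08 rows 12.0
```

```bash
python3 jog.py '[[0.085,0.04,-0.015,0,-0.1],[0.085,0.08,-0.03,0,-0.2],[0.085,0.4465,-0.1667,0,-0.565],[0.085,0.4465,-0.1667,0,-0.565],[0.085,0.4465,-0.1667,0,-0.565],[0.085,0.4465,-0.1667,0,-0.565],[0.085,0.4465,-0.1667,0,-0.565],[0.085,0.4465,-0.1667,0,-0.565],[0.085,0.4465,-0.1667,0,-0.565],[0.085,0.4465,-0.1667,0,-0.565]]'; python3 go.py .615 -.281 .20 -33.5
```

```text
t: 0.93
tool_pos: [0.5734, -0.322, 0.2309]
eef_rot: [-0.0, 0.881, 0.473, -0.0]
wrist_force: [-0.1, -1.4, -0.1]
finger_gap: 0.0848
gripper_force: 0.0
now [ 0.5734 -0.322   0.2309] closing yaw -33.5 tilt [-0.001  0.    -1.   ] shift [0.0572 0.0121 0.0309] turn -0.0 q7 -0.25 rows 2.0
```

```bash
python3 jog.py '[[0.085,0.0572,0.0121,0,0],[0.085,0.0572,0.0121,0,0],[0.085,0.0572,0.0121,0.031,0],[0.085,0.0572,0.0121,0.06,0],[0.085,0.0572,0.0121,0.06,0],[0.085,0.0572,0.0121,0.06,0]]'
python3 - <<'E'
from h import *
t=arm.get_image("top")[0][:,:,::-1]; s=arm.get_image("scene")[0][:,:,::-1]
f=lambda i:cv2.resize(i,(800,600) if 0 else (400,400),interpolation=cv2.INTER_CUBIC)
cv2.imwrite("pics/a1.png",np.hstack([f(t[110:210,290:390]),f(s[130:230,240:340])]))
E
python3 go.py .615 -.281 .114 -33.5
```

```text
t: 1.43
tool_pos: [0.6127, -0.2827, 0.1695]
eef_rot: [-0.002, 0.881, 0.473, -0.002]
wrist_force: [1.0, -0.1, 0.4]
finger_gap: 0.0848
gripper_force: 0.0
now [ 0.6148 -0.2835  0.1729] closing yaw -33.6 tilt [ 0.002 -0.001 -1.   ] shift [ 0.0021 -0.0014  0.0589] turn -0.001 q7 -0.35 rows 2.0
```

View pics/a1.png

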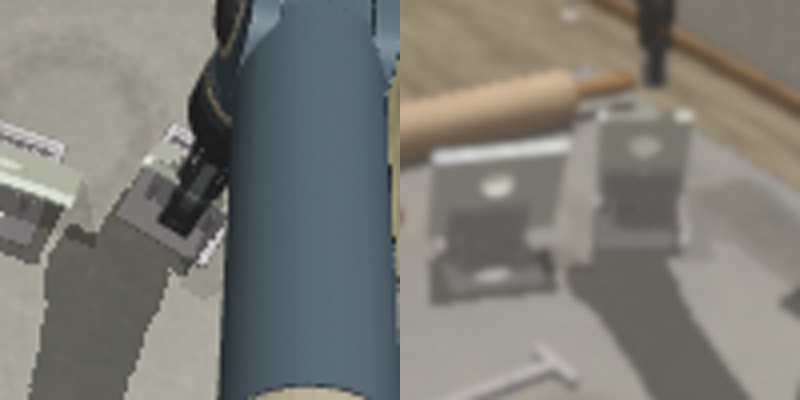

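The gripper hangs over the narrow scraper, roughly centred on its width, and one finger shows in front of the plate. I'll descend and close.

```bash
python3 jog.py '[[0.085,0.002,-0.001,0.03,0],[0.085,0.002,-0.001,0.058,0],[0.085,0.002,-0.001,0.058,0],[0.085,0.002,-0.001,0.058,0]]'; python3 jog.py '[[0.0,0,0,0,0],[0.0,0,0,0,0],[0.0,0,0,0,0],[0.0,0,0,0,0],[0.0,0,0,0,0],[0.0,0,0,0,0],[0.0,0,0,0,0],[0.0,0,0,0,0]]'; python3 go.py .615 -.281 .114 -33.5
```

```text
t: 1.87
tool_pos: [0.6144, -0.2809, 0.114]
eef_rot: [-0.0, 0.881, 0.473, -0.0]
wrist_force: [-0.4, -0.4, 0.3]
finger_gap: 0.0849
gripper_force: 0.0
t: 2.53
tool_pos: [0.6199, -0.2836, 0.1188]
eef_rot: [0.006, 0.881, 0.473, 0.005]
wrist_force: [1.4, -1.8, 10.8]
finger_gap: 0.015
gripper_force: 55.2
now [ 0.6199 -0.2836  0.1188] closing yaw -33.6 tilt [ 0.014 -0.007 -1.   ] shift [-0.0006 -0.0055  0.0047] turn -0.001 q7 -0.37 rows 1.0
```

```bash
python3 jog.py '[[0.0,0,-0.005,-0.01,0],[0.0,0,-0.01,-0.02,0],[0.0,0,-0.016,-0.03,0],[0.0,0,-0.021,-0.04,0]]';python3 jog.py '[[0.0,0,-0.005,-0.01,0],[0.0,0,-0.011,-0.02,0],[0.0,0,-0.02,-0.04,0],[0.0,0,-0.02,-0.06,0],[0.0,0,-0.02,-0.09,0],[0.0,0,-0.02,-0.12,0],[0.0,0,-0.02,-0.12,0],[0.0,0,-0.02,-0.12,0]]';  python3 - <<'E'
from h import *
t=arm.get_image("top")[0][:,:,::-1]; s=arm.get_image("scene")[0][:,:,::-1]
f=lambda i:cv2.resize(i,(400,400),interpolation=cv2.INTER_CUBIC)
cv2.imwrite("pics/a2.png",np.hstack([f(t[100:220,280:400]),f(s[70:190,230:350])]))
E
```

```text
t: 2.87
tool_pos: [0.6025, -0.2725, 0.1567]
eef_rot: [0.007, 0.881, 0.473, 0.005]
wrist_force: [8.9, -5.4, -0.4]
finger_gap: 0.0149
gripper_force: 55.3
t: 3.53
tool_pos: [0.5808, -0.2576, 0.2752]
eef_rot: [0.001, 0.881, 0.473, 0.001]
wrist_force: [0.3, -0.2, -1.8]
finger_gap: 0.0061
gripper_force: 60.7
```

View pics/a2.png

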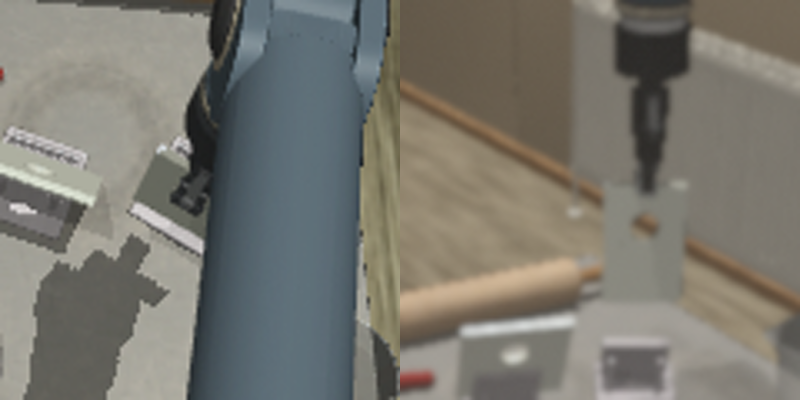

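The narrow scraper hangs from the fingertips in the scene half, with its top at y≈183, bottom at ≈300 and hole at ≈(645,228). I'll check its tilt with depth.

```bash
cat > plate.py <<'E'
# plane of held plate near the TCP from both cameras; arg: closing yaw known from tool
from m import *
np.set_printoptions(precision=4,suppress=True)
s=arm.state(); T=s["tool_pos"]; w,i,j,k=s["eef_rot"]; M=R.from_quat([i,j,k,w]).as_matrix()
print("TCP",T,"gap",s["finger_gap"])
for n in("scene","top"):
    im,d=arm.get_image(n); u,v,P=cloud(n,d); L=(P-T)@M   # tool frame
    m=(abs(L[:,0])<.075)&(abs(L[:,1])<.07)&(L[:,2]>-.03)&(L[:,2]<.14)
    L=L[m]; c=im[v[m],u[m]].astype(int); g=(c.min(1)>90)&(np.ptp(c,1)<45); L=L[g]
    if len(L)<30: print(n,"few",len(L)); continue
    for z0 in np.arange(-.03,.14,.02):
        q=L[(L[:,2]>=z0)&(L[:,2]<z0+.02)]
        if len(q)>3: print(n,"z %.2f"%z0,len(q),"ymed %.4f ymin %.4f ymax %.4f xmin %.4f xmax %.4f"%(np.median(q[:,1]),*np.percentile(q[:,1],[5,95]),q[:,0].min(),q[:,0].max()))
    print(n,"z range",L[:,2].min(),L[:,2].max())
E
python3 plate.py
```

```text
TCP [ 0.5793 -0.2573  0.272 ] gap 0.005979029434871837
scene z -0.01 125 ymed -0.0061 ymin -0.0117 ymax -0.0003 xmin -0.0426 xmax 0.0420
scene z 0.01 124 ymed -0.0055 ymin -0.0109 ymax -0.0014 xmin -0.0410 xmax 0.0416
scene z 0.03 94 ymed -0.0062 ymin -0.0105 ymax -0.0005 xmin -0.0415 xmax 0.0411
scene z 0.05 138 ymed -0.0066 ymin -0.0116 ymax -0.0011 xmin -0.0422 xmax 0.0408
scene z 0.07 125 ymed -0.0070 ymin -0.0132 ymax -0.0022 xmin -0.0405 xmax 0.0405
scene z 0.09 128 ymed -0.0079 ymin -0.0128 ymax -0.0021 xmin -0.0412 xmax 0.0432
scene z 0.11 90 ymed -0.0078 ymin -0.0126 ymax -0.0033 xmin -0.0417 xmax 0.0429
scene z range -0.027026060613149883 0.13793641414911706
top z -0.01 52 ymed -0.0018 ymin -0.0045 ymax 0.0040 xmin 0.0120 xmax 0.0417
top z 0.01 28 ymed -0.0036 ymin -0.0049 ymax -0.0025 xmin 0.0135 xmax 0.0414
top z 0.03 25 ymed -0.0040 ymin -0.0050 ymax -0.0029 xmin 0.0146 xmax 0.0415
top z 0.05 22 ymed -0.0044 ymin -0.0054 ymax -0.0036 xmin 0.0166 xmax 0.0414
top z 0.07 32 ymed -0.0045 ymin -0.0058 ymax -0.0038 xmin -0.0091 xmax 0.0414
top z 0.09 47 ymed -0.0054 ymin -0.0067 ymax -0.0043 xmin -0.0141 xmax 0.0414
top z 0.11 25 ymed -0.0056 ymin -0.0066 ymax -0.0047 xmin -0.0242 xmax 0.0428
top z range -0.010971567691971409 0.1351646179876003
```

```bash
python3 go.py .549 .2395 .30 93.7
```

```text
now [ 0.5792 -0.2574  0.2713] closing yaw -33.5 tilt [-0.004  0.001 -1.   ] shift [ 0.3976 -0.2996 -0.0279] turn 0.921 q7 -0.34 rows 12.0
```

```bash
python3 jog.py '[[0,0.01,-0.008,-0.028,0.1],[0,0.03,-0.023,-0.028,0.2],[0,0.06,-0.045,-0.028,0.3],[0,0.3976,-0.2996,-0.028,0.921],[0,0.3976,-0.2996,-0.028,0.921],[0,0.3976,-0.2996,-0.028,0.921],[0,0.3976,-0.2996,-0.028,0.921],[0,0.3976,-0.2996,-0.028,0.921],[0,0.3976,-0.2996,-0.028,0.921],[0,0.3976,-0.2996,-0.028,0.921]]'; python3 go.py .549 .2395 .25 93.7
```

```text
t: 4.57
tool_pos: [0.5579, 0.0982, 0.3]
eef_rot: [0.0, 1.0, 0.032, -0.001]
wrist_force: [1.3, 0.4, -1.5]
finger_gap: 0.0059
gripper_force: 60.7
now [0.5579 0.0982 0.3   ] closing yaw -86.4 tilt [-0.002 -0.001 -1.   ] shift [ 1.000e-04 -1.416e-01  4.990e-02] turn -0.002 q7 -1.84 rows 4.0
```

```bash
python3 jog.py '[[0,0,-0.04,0,0],[0,0,-0.08,0,0],[0,0,-0.11,0,0],[0,0,-0.13,0,0],[0,0,-0.1416,0.02,0],[0,0,-0.1416,0.05,0],[0,0,-0.1416,0.08,0],[0,0,-0.1416,0.1,0],[0,0,-0.1416,0.1,0],[0,0,-0.1416,0.1,0]]'; python3 plate.py;python3 - <<'E'
from h import *
t=arm.get_image("top")[0][:,:,::-1]; s=arm.get_image("scene")[0][:,:,::-1]
f=lambda i:cv2.resize(i,(400,400),interpolation=cv2.INTER_CUBIC)
cv2.imwrite("pics/a3.png",np.hstack([f(t[150:230,150:230]),f(s[180:260,145:225])]))
E
```

```text
t: 5.4
tool_pos: [0.5489, 0.2376, 0.1996]
eef_rot: [0.001, 0.999, 0.032, -0.002]
wrist_force: [0.3, 0.2, -0.8]
finger_gap: 0.006
gripper_force: 60.7
TCP [0.5489 0.2376 0.1996] gap 0.006013951802968078
scene z -0.03 15 ymed -0.0060 ymin -0.0185 ymax 0.0154 xmin -0.0144 xmax 0.0065
scene z -0.01 76 ymed -0.0043 ymin -0.0097 ymax 0.0044 xmin -0.0472 xmax 0.0404
scene z 0.01 76 ymed -0.0052 ymin -0.0067 ymax 0.0003 xmin -0.0461 xmax 0.0396
scene z 0.03 73 ymed -0.0050 ymin -0.0073 ymax 0.0011 xmin -0.0469 xmax 0.0436
scene z 0.05 85 ymed -0.0057 ymin -0.0072 ymax -0.0002 xmin -0.0458 xmax 0.0431
scene z 0.07 83 ymed -0.0065 ymin -0.0083 ymax -0.0030 xmin -0.0454 xmax 0.0387
scene z 0.09 78 ymed -0.0068 ymin -0.0083 ymax -0.0019 xmin -0.0457 xmax 0.0443
scene z 0.11 43 ymed -0.0072 ymin -0.0380 ymax -0.0029 xmin -0.0447 xmax 0.0423
scene z range -0.029567824041867665 0.13900596100868995
top few 0
```

View pics/a3.png

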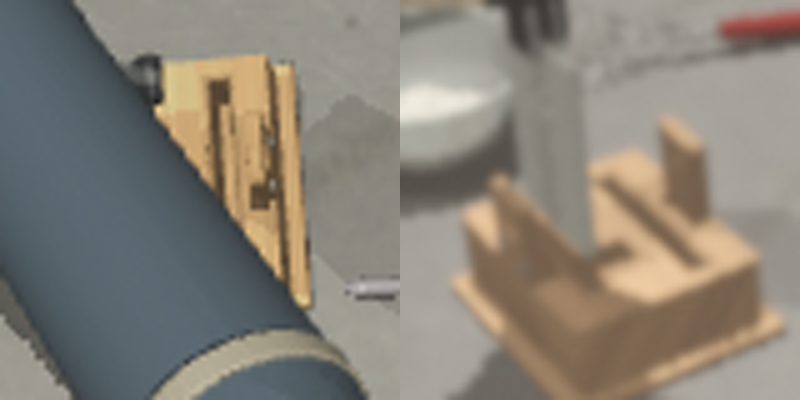

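In the scene half the plate hangs over the short slot, with its lower near corner at about (588,258). The slot end lies below at about (601,288), consistent with the 20 mm height gap. Both cameras agree to about 1 mm, so I'll lower it.

```bash
python3 jog.py '[[0,0,0,0.008,0],[0,0,0,0.016,0],[0,0,0,0.024,0],[0,0,0,0.032,0],[0,0,0,0.036,0]]';  python3 jog.py '[[0,0,0,0.008,0],[0,0,0,0.016,0],[0,0,0,0.024,0],[0,0,0,0.030,0],[0,0,0,0.030,0]]'
```

```text
t: 6.02
tool_pos: [0.549, 0.2376, 0.1635]
eef_rot: [0.001, 0.999, 0.032, -0.001]
wrist_force: [-0.6, 0.7, -1.7]
finger_gap: 0.0056
gripper_force: 60.7
t: 6.43
tool_pos: [0.5489, 0.2376, 0.1335]
eef_rot: [0.001, 0.999, 0.032, -0.001]
wrist_force: [-0.5, -0.2, -1.7]
finger_gap: 0.0058
gripper_force: 60.6
```

```bash
python3 jog.py '[[0,0,0,0.002,0],[0,0,0,0.004,0],[0,0,0,0.005,0],[0,0,0,0.005,0]]';  python3 jog.py '[[0.025,0,0,0,0],[0.025,0,0,0,0],[0.025,0,0,0,0],[0.025,0,0,0,0],[0.025,0,0,-0.04,0],[0.025,0,0,-0.08,0],[0.025,0,0,-0.12,0],[0.025,0,0,-0.16,0],[0.025,0,0,-0.17,0],[0.025,0,0,-0.17,0]]'; python3 go.py .629 -.1315 .3 -20.5
```

```text
t: 6.77
tool_pos: [0.5502, 0.2383, 0.1307]
eef_rot: [-0.0, 0.999, 0.032, 0.0]
wrist_force: [0.5, 0.4, -0.3]
finger_gap: 0.0063
gripper_force: 60.8
t: 7.6
tool_pos: [0.5515, 0.2394, 0.3051]
eef_rot: [-0.002, 0.999, 0.032, 0.004]
wrist_force: [0.4, 0.4, 0.3]
finger_gap: 0.0254
gripper_force: 0.0
now [0.5515 0.2394 0.3051] closing yaw -86.3 tilt [ 0.008  0.004 -1.   ] shift [0.0533 0.3751 0.0044] turn -1.148 q7 -2.1 rows 10.0
```

```bash
python3 jog.py '[[0.085,0.005,0.03,0,-0.1],[0.085,0.0533,0.3751,0,-1.148],[0.085,0.0533,0.3751,0,-1.148],[0.085,0.0533,0.3751,0,-1.148],[0.085,0.0533,0.3751,0,-1.148],[0.085,0.0533,0.3751,0,-1.148],[0.085,0.0533,0.3751,0,-1.148],[0.085,0.0533,0.3751,0,-1.148],[0.085,0.0533,0.3751,0,-1.148],[0.085,0.0533,0.3751,0,-1.148]]'; python3 go.py .629 -.1315 .2 -20.5
python3 - <<'E'
from m import *
np.set_printoptions(precision=4,suppress=True)
for n in("top","scene"):
    d=arm.get_image(n)[1];u,v,P=cloud(n,d); a=np.radians(93.7); X=np.array([np.cos(a),np.sin(a)]);Y=np.array([-X[1],X[0]]);D=P[:,:2]-[.5515,.2095]
    L=np.c_[D@X,D@Y,P[:,2]]
    q=L[(L[:,0]>.01)&(L[:,0]<.05)&(abs(L[:,1])<.06)&(L[:,2]>.075)]
    print(n,len(q),q.mean(0),q.min(0),q.max(0))
E
```

```text
t: 8.43
tool_pos: [0.6265, -0.1381, 0.2981]
eef_rot: [-0.0, 0.821, 0.57, -0.002]
wrist_force: [0.5, -0.4, -0.1]
finger_gap: 0.0848
gripper_force: 0.0
now [ 0.6265 -0.1381  0.2981] closing yaw -20.5 tilt [-0.003 -0.002 -1.   ] shift [0.0073 0.0002 0.0981] turn 0.001 q7 -0.35 rows 3.0
top 192 [0.0301 0.0014 0.1173] [ 0.0268 -0.0433  0.0752] [0.0373 0.042  0.1443]
scene 268 [0.0368 0.0068 0.1115] [ 0.0299 -0.0448  0.0751] [0.0409 0.0477 0.141 ]
```

```bash
python3 jog.py '[[0.085,0.003,0,0.04,0],[0.085,0.004,0,0.08,0],[0.085,0.004,0,0.11,0],[0.085,0.004,0,0.12,0],[0.085,0.004,0,0.12,0]]'; python3 go.py .629 -.1315 .109 -20.5
```

```text
t: 8.95
tool_pos: [0.6261, -0.1281, 0.1763]
eef_rot: [-0.003, 0.822, 0.57, -0.003]
wrist_force: [-0.5, -0.4, -0.6]
finger_gap: 0.085
gripper_force: 0.0
now [ 0.6261 -0.1281  0.1763] closing yaw -20.5 tilt [-0.008  0.002 -1.   ] shift [-0.0021  0.0044  0.0672] turn 0.0 q7 -0.41 rows 2.0
```

```bash
python3 jog.py '[[0.085,-0.003,0.002,0.03,0],[0.085,-0.003,0.002,0.06,0],[0.085,-0.003,0.002,0.069,0],[0.085,-0.003,0.002,0.069,0],[0.085,-0.003,0.002,0.069,0]]'; python3 jog.py '[[0.0,0,0,0,0],[0.0,0,0,0,0],[0.0,0,0,0,0],[0.0,0,0,0,0],[0.0,0,0,0,0],[0.0,0,0,0,0],[0.0,0,0,0,0],[0.0,0,0,0,0]]'; python3 go.py .629 -.1315 .109 -20.5
```

```text
t: 9.37
tool_pos: [0.6307, -0.1322, 0.113]
eef_rot: [0.001, 0.822, 0.57, 0.001]
wrist_force: [0.1, -0.1, 0.6]
finger_gap: 0.0852
gripper_force: 0.0
t: 10.03
tool_pos: [0.6339, -0.1341, 0.115]
eef_rot: [0.004, 0.822, 0.569, 0.004]
wrist_force: [2.6, -2.3, 8.3]
finger_gap: 0.0167
gripper_force: 57.3
now [ 0.6339 -0.1341  0.115 ] closing yaw -20.6 tilt [ 0.011 -0.003 -1.   ] shift [ 0.0007 -0.0056  0.0059] turn -0.001 q7 -0.43 rows 1.0
```

```bash
python3 jog.py '[[0.0,0,-0.005,-0.01,0],[0.0,0,-0.01,-0.02,0],[0.0,0,-0.016,-0.03,0],[0.0,0,-0.021,-0.04,0]]';python3 jog.py '[[0.0,0,-0.005,-0.01,0],[0.0,0,-0.011,-0.02,0],[0.0,0,-0.02,-0.04,0],[0.0,0,-0.02,-0.06,0],[0.0,0,-0.02,-0.09,0],[0.0,0,-0.02,-0.12,0],[0.0,0,-0.02,-0.14,0],[0.0,0,-0.02,-0.14,0],[0.0,0,-0.02,-0.14,0]]'; python3 plate.py; python3 go.py .5534 .1795 .3 93.7
```

```text
t: 10.37
tool_pos: [0.6152, -0.1272, 0.1541]
eef_rot: [0.005, 0.822, 0.569, 0.005]
wrist_force: [8.7, -2.8, -1.4]
finger_gap: 0.0165
gripper_force: 57.7
t: 11.12
tool_pos: [0.5909, -0.1179, 0.2919]
eef_rot: [0.0, 0.822, 0.57, 0.0]
wrist_force: [-0.1, -0.7, -3.1]
finger_gap: 0.0061
gripper_force: 63.2
TCP [ 0.5909 -0.1179  0.2919] gap 0.0061391587425126265
scene z -0.03 56 ymed -0.0046 ymin -0.0102 ymax 0.0023 xmin -0.0554 xmax 0.0615
scene z -0.01 193 ymed -0.0052 ymin -0.0107 ymax -0.0011 xmin -0.0563 xmax 0.0615
scene z 0.01 180 ymed -0.0047 ymin -0.0100 ymax -0.0012 xmin -0.0563 xmax 0.0621
scene z 0.03 174 ymed -0.0055 ymin -0.0099 ymax -0.0006 xmin -0.0561 xmax 0.0619
scene z 0.05 198 ymed -0.0051 ymin -0.0100 ymax -0.0005 xmin -0.0566 xmax 0.0628
scene z 0.07 194 ymed -0.0052 ymin -0.0098 ymax -0.0004 xmin -0.0572 xmax 0.0623
scene z 0.09 185 ymed -0.0054 ymin -0.0098 ymax -0.0003 xmin -0.0573 xmax 0.0616
scene z 0.11 72 ymed -0.0051 ymin -0.0094 ymax -0.0006 xmin -0.0567 xmax 0.0605
scene z range -0.027026844714228383 0.11805081620003921
top z -0.03 30 ymed -0.0009 ymin -0.0042 ymax 0.0030 xmin 0.0198 xmax 0.0600
top z -0.01 52 ymed -0.0033 ymin -0.0048 ymax 0.0038 xmin 0.0177 xmax 0.0583
top z 0.01 37 ymed -0.0038 ymin -0.0048 ymax -0.0028 xmin 0.0167 xmax 0.0578
top z 0.03 33 ymed -0.0038 ymin -0.0047 ymax -0.0028 xmin 0.0188 xmax 0.0603
top z 0.05 28 ymed -0.0039 ymin -0.0050 ymax -0.0032 xmin 0.0204 xmax 0.0598
top z 0.07 25 ymed -0.0035 ymin -0.0050 ymax -0.0026 xmin 0.0227 xmax 0.0594
top z 0.09 28 ymed -0.0038 ymin -0.0048 ymax -0.0027 xmin 0.0242 xmax 0.0598
top z 0.11 11 ymed -0.0038 ymin -0.0046 ymax -0.0031 xmin 0.0114 xmax 0.0591
top z range -0.01478303632568639 0.1196093454641781
now [ 0.5898 -0.1181  0.2895] closing yaw -20.5 tilt [-0.004  0.    -1.   ] shift [ 0.2659 -0.1384 -0.0103] turn 1.148 q7 -0.37 rows 10.0
```

```bash
python3 jog.py '[[0,0.01,-0.005,-0.01,0.1],[0,0.03,-0.016,-0.01,0.2],[0,0.2659,-0.1384,-0.01,1.148],[0,0.2659,-0.1384,-0.01,1.148],[0,0.2659,-0.1384,-0.01,1.148],[0,0.2659,-0.1384,-0.01,1.148],[0,0.2659,-0.1384,-0.01,1.148],[0,0.2659,-0.1384,-0.01,1.148],[0,0.2659,-0.1384,-0.01,1.148],[0,0.2659,-0.1384,-0.01,1.148]]'; python3 go.py .552 .1795 .196 93.7
```

```text
t: 12.05
tool_pos: [0.5509, 0.1885, 0.2993]
eef_rot: [-0.002, 0.999, 0.036, -0.002]
wrist_force: [-0.6, 0.3, -2.1]
finger_gap: 0.0061
gripper_force: 63.2
now [0.5509 0.1885 0.2993] closing yaw -85.9 tilt [-0.005  0.004 -1.   ] shift [0.001  0.0095 0.1033] turn 0.007 q7 -2.01 rows 3.0
```

```bash
python3 jog.py '[[0,0,0,0,0],[0,0,0,0,0],[0,0,0,0,0]]'; python3 go.py .552 .1795 .196 93.7
```

```text
t: 12.3
tool_pos: [0.5546, 0.1776, 0.3]
eef_rot: [0.001, 0.999, 0.032, -0.001]
wrist_force: [0.0, 0.5, -1.9]
finger_gap: 0.0063
gripper_force: 63.2
now [0.5546 0.1776 0.3   ] closing yaw -86.3 tilt [-0.002 -0.002 -1.   ] shift [-0.0023 -0.0022  0.104 ] turn 0.0 q7 -2.0 rows 3.0
```

```bash
python3 jog.py '[[0,-0.002,-0.001,0.03,0],[0,-0.002,-0.001,0.06,0],[0,-0.002,-0.001,0.09,0],[0,-0.002,-0.001,0.104,0],[0,-0.002,-0.001,0.104,0],[0,-0.002,-0.001,0.104,0]]'; python3 plate.py | grep -v "top z"
python3 - <<'E'
from h import *
t=arm.get_image("top")[0][:,:,::-1]; s=arm.get_image("scene")[0][:,:,::-1]
f=lambda i:cv2.resize(i,(400,400),interpolation=cv2.INTER_CUBIC)
cv2.imwrite("pics/a4.png",np.hstack([f(t[150:230,150:230]),f(s[180:260,145:225])]))
E
```

```text
t: 12.8
tool_pos: [0.5527, 0.1787, 0.1967]
eef_rot: [0.0, 0.999, 0.032, -0.001]
wrist_force: [-0.2, -0.5, -2.2]
finger_gap: 0.0064
gripper_force: 63.1
TCP [0.5527 0.1787 0.1967] gap 0.006409933270481209
scene z -0.03 41 ymed -0.0011 ymin -0.0069 ymax 0.0107 xmin -0.0601 xmax 0.0359
scene z -0.01 94 ymed -0.0046 ymin -0.0096 ymax 0.0019 xmin -0.0631 xmax 0.0605
scene z 0.01 104 ymed -0.0043 ymin -0.0067 ymax 0.0002 xmin -0.0609 xmax 0.0611
scene z 0.03 115 ymed -0.0045 ymin -0.0067 ymax 0.0013 xmin -0.0621 xmax 0.0611
scene z 0.05 186 ymed -0.0058 ymin -0.0691 ymax -0.0029 xmin -0.0639 xmax 0.0630
scene z 0.07 176 ymed -0.0057 ymin -0.0693 ymax 0.0006 xmin -0.0622 xmax 0.0614
scene z 0.09 174 ymed -0.0053 ymin -0.0692 ymax 0.0030 xmin -0.0624 xmax 0.0608
scene z 0.11 117 ymed -0.0631 ymin -0.0689 ymax 0.0258 xmin -0.0619 xmax 0.0613
scene z 0.13 41 ymed -0.0658 ymin -0.0691 ymax 0.0218 xmin -0.0475 xmax 0.0631
scene z range -0.026968657933645664 0.13973196396913692
top few 0
```

View pics/a4.png

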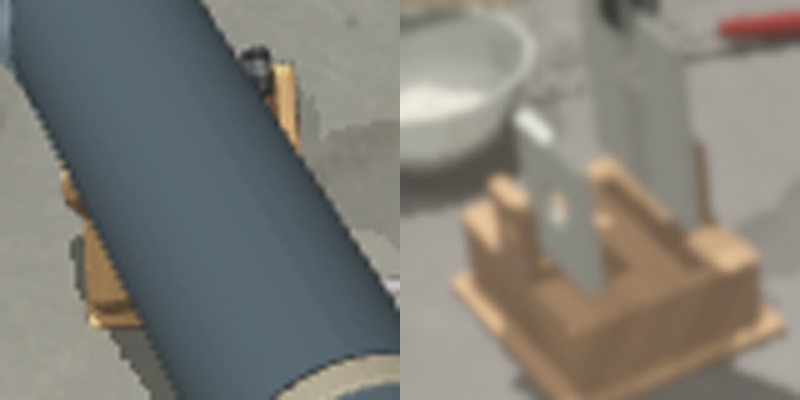

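The narrow scraper is seated in the short slot. The wide one's lower near corner is at about (697,228), above the slot end. I'll shift 2 mm and lower.

```bash
python3 jog.py '[[0,-0.002,-0.001,0.004,0],[0,-0.002,-0.001,0.012,0],[0,-0.002,-0.001,0.020,0],[0,-0.002,-0.001,0.028,0],[0,-0.002,-0.001,0.034,0]]';  python3 jog.py '[[0,0,0,0.008,0],[0,0,0,0.016,0],[0,0,0,0.024,0],[0,0,0,0.030,0],[0,0,0,0.030,0]]'
```

```text
t: 13.42
tool_pos: [0.5504, 0.1809, 0.162]
eef_rot: [0.0, 0.999, 0.032, -0.0]
wrist_force: [0.9, 0.5, -0.4]
finger_gap: 0.0062
gripper_force: 63.2
t: 13.83
tool_pos: [0.5504, 0.1808, 0.1318]
eef_rot: [0.0, 0.999, 0.032, -0.001]
wrist_force: [1.1, -0.2, -1.2]
finger_gap: 0.0063
gripper_force: 63.1
```

```bash
python3 jog.py '[[0,0,0,0.002,0],[0,0,0,0.004,0],[0,0,0,0.007,0],[0,0,0,0.008,0],[0,0,0,0.008,0]]'
```

```text
t: 14.25
tool_pos: [0.5507, 0.1812, 0.1255]
eef_rot: [-0.0, 0.999, 0.032, 0.0]
wrist_force: [0.2, 0.5, 0.1]
finger_gap: 0.0061
gripper_force: 63.4
```

Down to the floor. I'll release, lift and measure the rack, the plates and the pin.

```bash
python3 jog.py '[[0.022,0,0,0,0],[0.022,0,0,0,0],[0.022,0,0,0,0],[0.022,0,0,0,0],[0.022,0,0,-0.04,0],[0.022,0,0,-0.08,0],[0.022,0,0,-0.12,0],[0.022,0,0,-0.16,0],[0.022,0,0.08,-0.16,0],[0.022,0,0.12,-0.16,0]]'; python3 jog.py '[[0.05,0,0.04,0,-0.125],[0.05,0,0.08,0,-0.25],[0.05,0,0.1,0,-0.375],[0.05,0,0.1,0,-0.5],[0.05,0,0.1,0,-0.5]]'
python3 - <<'E'
from m import *
np.set_printoptions(precision=4,suppress=True)
a=np.radians(93.7); X=np.array([np.cos(a),np.sin(a)]);Y=np.array([-X[1],X[0]])
for n in("top","scene"):
    im,d=arm.get_image(n);cv2.imwrite(f"pics/{n}5.png",im[:,:,::-1]);u,v,P=cloud(n,d); D=P[:,:2]-[.5515,.2095]
    L=np.c_[D@X,D@Y,P[:,2]]
    for s,x0 in(("nar",.03),("wide",-.03)):
        q=L[(abs(L[:,0]-x0)<.018)&(abs(L[:,1])<.075)&(L[:,2]>.08)]
        if len(q): print(n,s,len(q),q.mean(0),q.min(0),q.max(0))
    q=P[(abs(P[:,0]-.483)<.05)&(P[:,1]<.112)&(P[:,1]>-.12)&(P[:,2]>.003)&(P[:,2]<.03)]
    sh=q[(q[:,1]>-.07)&(q[:,1]<.09)]; print(n,len(q),"pin y",q[:,1].min(),q[:,1].max(),"line x=a*y+b",np.polyfit(sh[:,1],sh[:,0],1),"z",np.percentile(sh[:,2],[50,90]))
t=cv2.imread("pics/top5.png");s=cv2.imread("pics/scene5.png")
f=lambda i:cv2.resize(i,(400,400),interpolation=cv2.INTER_CUBIC)
cv2.imwrite("pics/a5.png",np.hstack([f(t[145:245,155:255]),f(s[175:275,150:250])]))
E
```

```text
t: 15.08
tool_pos: [0.557, 0.1007, 0.2891]
eef_rot: [-0.001, 0.999, 0.036, 0.004]
wrist_force: [0.6, -1.0, -0.1]
finger_gap: 0.0221
gripper_force: 0.0
t: 15.5
tool_pos: [0.5623, -0.0042, 0.2853]
eef_rot: [0.0, 0.961, 0.278, -0.0]
wrist_force: [-0.5, 0.8, 0.5]
finger_gap: 0.0501
gripper_force: 0.0
top nar 174 [0.0289 0.0009 0.121 ] [ 0.0259 -0.0433  0.0801] [0.0357 0.0416 0.1425]
top wide 209 [-0.0308  0.0032  0.123 ] [-0.0339 -0.0589  0.08  ] [-0.0249  0.0614  0.1433]
top 83 pin y 0.03778385251004044 0.10566738325768021 line x=a*y+b [-0.0304  0.4878] z [0.0078 0.0116]
scene nar 252 [0.0342 0.0068 0.1137] [ 0.0263 -0.0462  0.0801] [0.0383 0.0466 0.141 ]
scene wide 345 [-0.0245  0.0098  0.1142] [-0.0321 -0.0601  0.0801] [-0.0211  0.0665  0.1404]
scene 209 pin y -0.10021004511834575 0.10773443422208895 line x=a*y+b [0.0014 0.4816] z [0.0077 0.0107]
```

View pics/a5.png

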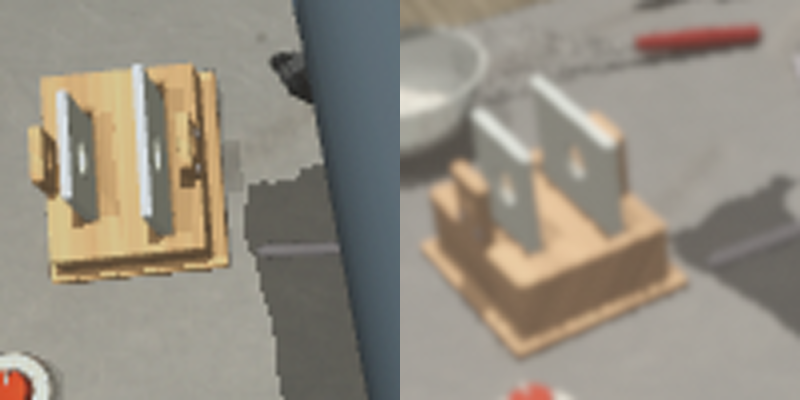

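Both scrapers stand fully down with equal tops (z≈0.141), and their holes are at about (82,160) and (157,160) in the top half. Next I'll refine the pin and the upright line from the unobstructed first images.

```bash
python3 - <<'E'
from m import *
np.set_printoptions(precision=4,suppress=True)
def col(n,rx,ry,im):
    pass
for n in("top","scene"):
    d=np.load(n+"0.npy");im=cv2.imread(f"pics/{n}0.png");u,v,P=cloud(n,d)
    q=P[(abs(P[:,0]-.483)<.05)&(P[:,1]<.112)&(P[:,1]>-.13)&(P[:,2]>.003)&(P[:,2]<.03)]
    sh=q[(q[:,1]>-.075)&(q[:,1]<.095)]; b=q[q[:,1]<-.083]
    print(n,"pin y",q[:,1].min(),q[:,1].max(),np.polyfit(sh[:,1],sh[:,0],1),"bar",b.mean(0),b[:,0].min(),b[:,0].max())
    a=np.radians(93.7); X=np.array([np.cos(a),np.sin(a)]);Y=np.array([-X[1],X[0]])
    D=P[:,:2]-[.5515,.2095]; L=np.c_[D@X,D@Y,P[:,2]]
    for x0 in(-.058,.058):
        q=L[(abs(L[:,0]-x0)<.012)&(abs(L[:,1])<.05)&(L[:,2]>.075)]
        print(n,"upright",len(q),"x",q[:,0].mean(),"y",q[:,1].min(),q[:,1].max(),np.median(q[:,1]))
    for nm,lo in(("long",-.03),("short",.03)):  # slot pixels: below block top
        q=L[(abs(L[:,0]-lo)<.015)&(abs(L[:,1])<.08)&(L[:,2]<.05)]; print(n,nm,len(q),q[:,1].min(),q[:,1].max(),q[:,0].mean())
E
python3 go.py .4845 -.0715 .06 0.6
```

```text
top pin y -0.12866741529544232 0.10930323503477476 [-0.003   0.4852] bar [ 0.4854 -0.0941  0.0084] 0.4386717589593074 0.5215650633222484
top upright 70 x -0.058498219075891415 y -0.024352438837706436 0.019197608770779005 -0.0010389771347890549
top upright 81 x 0.05718430892210478 y -0.02295908886466778 0.01993977869307246 -0.002456175368923584
top long 189 -0.06929197864594126 0.07985071869495708 -0.025230400397866004
top short 138 -0.05070675366837955 0.07987675588282236 0.03545021682287085
scene pin y -0.10272282623548745 0.10975281621603034 [0.0008 0.4813] bar [ 0.4796 -0.0898  0.0074] 0.4431563739546943 0.5113274691982148
scene upright 115 x -0.053146536970265244 y -0.02438940966253414 0.023546164860447923 0.0035947624479670277
scene upright 110 x 0.06253757711641457 y -0.024417409535666734 0.02338879162599363 0.006929135157328048
scene long 356 -0.0780215830583176 0.07999018197093422 -0.03075592526121817
scene short 281 -0.07944756358081038 0.07971445552689986 0.029241078839454194
now [ 0.5623 -0.0011  0.2854] closing yaw -57.7 tilt [ 0.     0.001 -1.   ] shift [-0.1035  0.0182  0.2254] turn -1.018 q7 -1.18 rows 9.0
```

```bash
python3 jog.py '[[0.05,-0.1035,0.0182,0.2,-1.018],[0.05,-0.1035,0.0182,0.2,-1.018],[0.05,-0.1035,0.0182,0.2,-1.018],[0.05,-0.1035,0.0182,0.2,-1.018],[0.05,-0.1035,0.0182,0.2,-1.018],[0.05,-0.1035,0.0182,0.2,-1.018],[0.05,-0.1035,0.0182,0.2,-1.018],[0.05,-0.1035,0.0182,0.2,-1.018],[0.05,-0.1035,0.0182,0.2,-1.018],[0.05,-0.1035,0.0182,0.2,-1.018]]'; python3 go.py .4845 -.068 .03 0.2
```

```text
t: 16.43
tool_pos: [0.4851, -0.0714, 0.0855]
eef_rot: [-0.0, 0.703, 0.711, 0.0]
wrist_force: [0.0, -0.8, 0.4]
finger_gap: 0.0495
gripper_force: 0.0
now [ 0.4851 -0.0714  0.0855] closing yaw 0.6 tilt [ 0.001  0.001 -1.   ] shift [ 0.0034 -0.0006  0.0555] turn 0.007 q7 -0.22 rows 2.0
```

```bash
python3 jog.py '[[0.05,0.0035,-0.0006,0.035,0.007],[0.05,0.0035,-0.0006,0.06,0.007],[0.05,0.0035,-0.0006,0.076,0.007],[0.05,0.0035,-0.0006,0.083,0.007],[0.05,0.0035,-0.0006,0.083,0.007],[0.05,0.0035,-0.0006,0.083,0.007]]'; python3 jog.py '[[0,0,0,0,0],[0,0,0,0,0],[0,0,0,0,0],[0,0,0,0,0],[0,0,0,0,0],[0,0,0,0,0]]'
```

```text
t: 16.93
tool_pos: [0.4848, -0.0686, 0.0029]
eef_rot: [0.0, 0.706, 0.709, 0.0]
wrist_force: [-0.4, 1.0, -0.9]
finger_gap: 0.0498
gripper_force: 0.0
t: 17.43
tool_pos: [0.485, -0.0693, 0.0035]
eef_rot: [0.001, 0.706, 0.709, 0.001]
wrist_force: [-0.7, -0.6, 6.1]
finger_gap: 0.0092
gripper_force: 59.2
```

```bash
python3 jog.py '[[0,0,0,-0.03,0],[0,0,0,-0.06,0],[0,-0.02,0,-0.09,0],[0,-0.04,0,-0.09,0],[0,-0.04,0,-0.09,0],[0,-0.04,0,-0.09,0]]'
cat > pin.py <<'E'
from m import *
np.set_printoptions(precision=4,suppress=True)
s=arm.state(); T=s["tool_pos"]; w,i,j,k=s["eef_rot"]; M=R.from_quat([i,j,k,w]).as_matrix()
print("TCP",T,"gap",s["finger_gap"])
for n in("scene","top"):
    d=arm.get_image(n)[1];u,v,P=cloud(n,d); L=(P-T)@M
    q=L[(L[:,0]>.02)&(L[:,0]<.2)&(abs(L[:,1])<.03)&(abs(L[:,2])<.03)]
    if len(q)<10: print(n,"few");continue
    print(n,len(q),"tool x range",q[:,0].min(),q[:,0].max(),"y fit",np.polyfit(q[:,0],q[:,1],1),"z fit",np.polyfit(q[:,0],q[:,2],1))
    t=P[(L[:,0]>.02)&(L[:,0]<.2)&(abs(L[:,1])<.03)&(abs(L[:,2])<.03)]; print("  tip world",t[t[:,1].argmax()])
E
python3 pin.py; python3 go.py .566 .02 .0925 3.7
```

```text
t: 17.93
tool_pos: [0.484, -0.1106, 0.0928]
eef_rot: [0.001, 0.707, 0.708, -0.0]
wrist_force: [-0.7, 1.1, -1.7]
finger_gap: 0.009
gripper_force: 58.9
TCP [ 0.484  -0.1106  0.0928] gap 0.008967142242531305
scene 164 tool x range 0.02029348365330286 0.17822737683165893 y fit [ 0.0028 -0.0049] z fit [ 0.0035 -0.0033]
  tip world [0.4806 0.0676 0.0968]
top 183 tool x range 0.021224684262720363 0.17567221578623932 y fit [ 0.0026 -0.0008] z fit [ 0.003  -0.0043]
  tip world [0.4834 0.0651 0.091 ]
now [ 0.4837 -0.1086  0.092 ] closing yaw 0.3 tilt [-0.001  0.    -1.   ] shift [ 0.1282  0.083  -0.0005] turn -0.059 q7 -0.15 rows 4.0
```

```bash
python3 go.py .5698 -.043 .0925 3.7
```

```text
now [ 0.4837 -0.1086  0.092 ] closing yaw 0.3 tilt [-0.001  0.    -1.   ] shift [ 0.0651  0.0865 -0.0005] turn -0.059 q7 -0.15 rows 3.0
```

```bash
python3 jog.py '[[0,0.02,0.03,0,-0.03],[0,0.04,0.06,0,-0.059],[0,0.06,0.08,0,-0.059],[0,0.065,0.0865,0,-0.059],[0,0.065,0.0865,0,-0.059],[0,0.065,0.0865,0,-0.059],[0,0.065,0.0865,0,-0.059]]'; python3 pin.py; python3 go.py .5698 -.043 .0925 3.7
python3 - <<'E'
from h import *
t=arm.get_image("top")[0][:,:,::-1]; s=arm.get_image("scene")[0][:,:,::-1]
f=lambda i:cv2.resize(i,(400,400),interpolation=cv2.INTER_CUBIC)
cv2.imwrite("pics/a6.png",np.hstack([f(t[155:220,170:235]),f(s[175:255,170:250])]))
E
```

```text
t: 18.62
tool_pos: [0.5688, -0.0446, 0.0915]
eef_rot: [-0.001, 0.684, 0.729, -0.001]
wrist_force: [-0.2, -0.7, -1.6]
finger_gap: 0.0091
gripper_force: 59.0
TCP [ 0.5688 -0.0446  0.0915] gap 0.009069792162179352
scene 196 tool x range 0.022347743285173673 0.1999207777909891 y fit [-0.0352 -0.0019] z fit [ 0.0004 -0.0028]
  tip world [0.5602 0.1548 0.1112]
top 241 tool x range 0.021471039650804276 0.1997910026413412 y fit [-0.0068  0.0004] z fit [-0.0082 -0.0041]
  tip world [0.5802 0.1543 0.1068]
now [ 0.5692 -0.0451  0.092 ] closing yaw 3.6 tilt [-0.002 -0.001 -1.   ] shift [ 0.002   0.0008 -0.0005] turn -0.002 q7 -0.24 rows 1.0
```

View pics/a6.png

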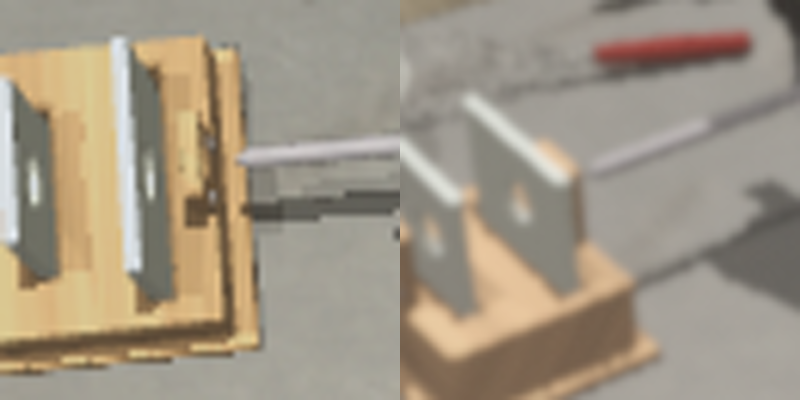

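In the top half the pin tip is at (243,158), pointing along its line to about (200,162). The upright is centred near y≈160 at that height, so it's aligned and I'll insert in slow steps.

```bash
python3 jog.py '[[0,0.007,0,-0.0005,0],[0,0.014,0,-0.0005,0],[0,0.021,0,-0.0005,0],[0,0.028,0,-0.0005,0],[0,0.034,0,-0.0005,0],[0,0.034,0,-0.0005,0]]'; python3 go.py .5698 -.043 .0925 3.7
```

```text
t: 19.32
tool_pos: [0.5682, -0.0073, 0.093]
eef_rot: [-0.0, 0.683, 0.73, 0.001]
wrist_force: [0.2, 0.3, -2.3]
finger_gap: 0.009
gripper_force: 59.0
now [ 0.5682 -0.0073  0.093 ] closing yaw 3.8 tilt [ 0.     0.001 -1.   ] shift [-0.0358 -0.0008  0.0005] turn 0.003 q7 -0.3 rows 1.0
```

```bash
python3 jog.py '[[0,0.01,0,0,0],[0,0.02,0,0,0],[0,0.03,0,0,0],[0,0.04,0,0,0],[0,0.05,0,0,0],[0,0.06,0,0,0],[0,0.07,0,0,0],[0,0.075,0,0,0],[0,0.075,0,0,0]]'; python3 go.py .5595 .1226 .0925 3.7
```

```text
t: 20.07
tool_pos: [0.5633, 0.0671, 0.093]
eef_rot: [-0.0, 0.683, 0.73, 0.0]
wrist_force: [0.3, 0.1, -1.7]
finger_gap: 0.0093
gripper_force: 59.0
now [0.5633 0.0671 0.093 ] closing yaw 3.8 tilt [ 0.     0.001 -1.   ] shift [ 0.0556 -0.0001  0.0005] turn 0.002 q7 -0.44 rows 2.0
```

```bash
python3 jog.py '[[0,0.008,0,0,0],[0,0.016,0,0,0],[0,0.024,0,0,0],[0,0.032,0,0,0],[0,0.04,0,0,0],[0,0.048,0,0,0],[0,0.056,0,0,0],[0,0.056,0,0,0]]'
python3 - <<'E'
from m import *
np.set_printoptions(precision=4,suppress=True)
a=np.radians(93.7); X=np.array([np.cos(a),np.sin(a)]);Y=np.array([-X[1],X[0]])
for n in("top","scene"):
    im,d=arm.get_image(n);cv2.imwrite(f"pics/{n}7.png",im[:,:,::-1]);u,v,P=cloud(n,d); D=P[:,:2]-[.5535,.2095]
    L=np.c_[D@X,D@Y,P[:,2]]
    q=L[(L[:,0]>.07)&(L[:,0]<.12)&(abs(L[:,1])<.02)&(abs(L[:,2]-.095)<.02)]
    if len(q): print(n,len(q),"tip part",q.mean(0),q.max(0))
    q=L[(abs(L[:,0]+.03)<.018)&(abs(L[:,1])<.075)&(L[:,2]>.1)]
    if len(q): print(n,"wide",q.mean(0),q.min(0),q.max(0))
t=cv2.imread("pics/top7.png");s=cv2.imread("pics/scene7.png")
f=lambda i:cv2.resize(i,(400,400),interpolation=cv2.INTER_CUBIC)
cv2.imwrite("pics/a7.png",np.hstack([f(t[145:245,145:245]),f(s[165:265,140:240])]))
E
```

```text
t: 20.73
tool_pos: [0.5596, 0.1237, 0.093]
eef_rot: [-0.0, 0.683, 0.73, 0.001]
wrist_force: [-0.2, -0.5, -0.8]
finger_gap: 0.0091
gripper_force: 59.0
top 22 tip part [ 0.0787 -0.0003  0.0962] [0.0898 0.0036 0.1011]
top wide [-0.0342  0.0187  0.2278] [-0.0479 -0.0181  0.1001] [-0.0129  0.0635  0.4419]
scene 28 tip part [0.0797 0.0027 0.0948] [0.0897 0.0096 0.1001]
scene wide [-0.0333  0.011   0.2757] [-0.048  -0.0622  0.1002] [-0.0208  0.0688  0.4427]
```

View pics/a7.png

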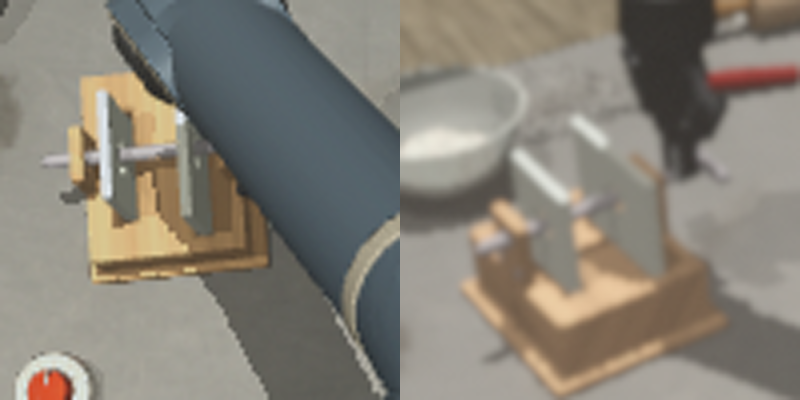

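The pin passes through both uprights and both scrapers, with its tip at about (45,160) in the top half, roughly 25 mm beyond the far upright. I'll release and withdraw upwards.

```bash
python3 jog.py '[[0.04,0,0,0,0],[0.04,0,0,0,0],[0.04,0,0,0,0],[0.04,0,0,0,0],[0.04,0,0,-0.01,0],[0.04,0,0,-0.03,0],[0.04,0,0,-0.06,0],[0.04,0,0,-0.1,0],[0.04,0,0,-0.14,0],[0.04,0,0,-0.14,0]]'; python3 jog.py '[[0.04,-0.04,0,0,0],[0.04,-0.08,0,0,0],[0.04,-0.12,0,0,0],[0.04,-0.16,0,0,0],[0.04,-0.16,0,0,0],[0.04,-0.16,0,0,0]]'
python3 - <<'E'
from m import *
np.set_printoptions(precision=4,suppress=True)
a=np.radians(93.7); X=np.array([np.cos(a),np.sin(a)]);Y=np.array([-X[1],X[0]])
for n in("top","scene"):
    im,d=arm.get_image(n);u,v,P=cloud(n,d); D=P[:,:2]-[.5535,.2095]
    L=np.c_[D@X,D@Y,P[:,2]]
    q=L[(L[:,0]>.07)&(L[:,0]<.12)&(abs(L[:,1])<.02)&(abs(L[:,2]-.095)<.02)]
    print(n,len(q),"tip part",q.mean(0),q.max(0))
    q=L[(L[:,0]<-.07)&(L[:,0]>-.14)&(abs(L[:,1])<.03)&(abs(L[:,2]-.095)<.025)]
    print(n,len(q),"handle",q.mean(0),q.min(0))
    for x0 in(-.03,.03):
        q=L[(abs(L[:,0]-x0)<.018)&(abs(L[:,1])<.075)&(L[:,2]>.1)&(L[:,2]<.17)]
        print(n,"plate",q.mean(0),q.min(0),q.max(0))
E
```

```text
t: 21.67
tool_pos: [0.5642, 0.1232, 0.2421]
eef_rot: [0.004, 0.684, 0.729, 0.007]
wrist_force: [0.8, 0.4, 1.2]
finger_gap: 0.0399
gripper_force: 0.0
t: 22.17
tool_pos: [0.5702, -0.0423, 0.2331]
eef_rot: [0.0, 0.687, 0.727, -0.0]
wrist_force: [0.6, 0.9, 0.2]
finger_gap: 0.0398
gripper_force: 0.0
top 14 tip part [0.0772 0.0001 0.0927] [0.0845 0.0044 0.0955]
top 113 handle [-0.104   0.0011  0.0935] [-0.1192 -0.028   0.083 ]
top plate [-0.0304  0.0054  0.1311] [-0.0336 -0.0563  0.1002] [-0.0244  0.0635  0.1434]
top plate [0.0291 0.0032 0.1296] [ 0.0252 -0.0395  0.1008] [0.0355 0.0438 0.1431]
scene 24 tip part [0.0793 0.0035 0.0911] [0.088  0.008  0.0968]
scene 84 handle [-0.0995  0.0045  0.0921] [-0.1168 -0.0282  0.0818]
scene plate [-0.0246  0.012   0.1236] [-0.0324 -0.0562  0.1003] [-0.0199  0.0684  0.1412]
scene plate [0.0351 0.0095 0.1238] [ 0.0278 -0.0418  0.1   ] [0.0385 0.0481 0.1426]
```

```bash
python3 -c "
from rig import arm
print(arm.close_job())"
```

```text
the job is handed in; nothing more can be done
None
```

Both scrapers are fully down in their own slots, with the pin through both uprights and its tip about 20–25 mm beyond the far one; I let go of everything, never approached the timer or jug, and handed the job in at about 22 s (no verdict was shown).

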